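Ease a spare boss head off a bent side rod

ROBOT

A 6-joint arm with a two-finger parallel gripper is mounted at the origin on the work surface. World frame = base frame: x ahead of the robot, y to its left, z up, the work surface at z = 0. Lengths are in m, angles in rad, forces in N, time in s.
With the tool pointing down it reaches from about 0.25 to 0.8 m from the base axis. Payload 3.9 kg.
Tool frame: the origin (TCP) lies at the very end of the fingers, on their centre line; the grasp point (between the pads) lies robot.hold_point_z behind it (robot.hold_point_z is the distance from the TCP to the grasp point, in m); z points along the fingers, y is the line along which they close (so a half turn about z gives the same grasp; the last joint's range is limited). The gripper opens to 85 mm and grips with 20 to 120 N. Pads are 22 mm wide; open, the fingers measure 114 mm over their backs; the gripper's body (76 mm by 85 mm) begins 54 mm behind the grasp point. The pads swing forward as they close: fully open they stand 13 mm farther back than shut.
Start: joints at [1.19, 0.26, -0.138, 1.173, 0, 1.571], TCP at [0.195, 0.487, 0.231] pointing down, gripper open.
Joint ranges: [-2.78, 2.78], [-0.83, 1.72], [-1.28, 1.37], [-1.9, 2.12], [-1.57, 1.48], [-3.14, 3.14]. Speed limits (rad/s): [2.57, 2.57, 3.14, 3.14, 3.14, 3.14].

INTERFACE

Orientations are given as a unit quaternion [x, y, z, w].
In Python, from workcell import robot gives the robot as it stands.
- The arm moves only by the shell command python3 -m crank 'ROWS' [FORCE]. ROWS is a JSON object of lists of equal length, an entry for each row: "linear": the shift along the world's x, y, z in m, a list of three; "turn": the turn, a rotation vector about the world's x, y, z in rad, a list of three; "grip": the finger opening in m, from 0 to 0.0854. In form: {"linear": [[tx, ty, tz], ...], "turn": [[wx, wy, wz], ...], "grip": [grip, ...]}. A call has exactly 8 rows; each row is the pose to reach, as a shift and turn from the pose commanded when the call began; what a row does not reach only later rows make up. A row lasts 1/12 s, in which the tool goes at most 41.7 mm and 7.16 degrees, less where a joint would pass 70% of its speed; a pose out of reach is approached as far as the arm can. A call with a gripper value outside its range is refused whole. The fingers move at their own pace and stop on an object; FORCE is the grip in N (left out, the last holds). Time passes only in rows, so rows that repeat a pose let the fingers close, or fill a call up. It gives the time, the measured TCP pose, the force, the opening and the grip force at its end, in the units of the state.
- robot.get_state(): the state, without advancing time (a new reading comes with each control period).
- robot.read_camera(name): name is "scene" or "top"; returns the picture (480x640x3 uint8, red, green, blue); there is no depth.
- robot.calibration(name): a dict with "fx", "fy", "cx", "cy" (pixels), "rvec" (rotation vector, rad) and "tvec" (3), from world to camera coordinates, as OpenCV has them. Camera axes: x right, y down, z forward; pixel columns grow to the right and rows downward; lengths in m; the calibration is good to about 2 mm. A picture is of the moment at which its call begins. calibration takes no time and is no camera call.
- robot.hand_in(): hands the job in; it is judged then, once.
The state is a dict: "time_s": time; "joint_pos": joint angles; "dq": joint speeds; "joint_torque": joint torques, N m; "eef_pos": TCP position; "eef_rot": TCP orientation; "force": force on the tool from outside, world axes, zero at the start; "wrist_torque": the same for the moment, N m; "grip_width": finger opening in m; "finger_force": force on a finger pad.
Only numpy, scipy, OpenCV 4.12 (cv2) and the standard library are available. Lean on these libraries where they do the work, as an engineer would, in place of code of your own. Each camera call takes 0.05 s, during which the arm holds its last target. There are 200 camera calls.

TASK

The spare boss head, the only loose one, hangs on the side rod of the support stand with its screw already slack: slide it along the rod and off the open end, then set it down gently, upright, in the empty compartment of the white fittings tray and let go. The rod is slightly bent and carries a set-up with glassware, so feel your way along it: follow the bend and never press on the stand or its rod with more than about 15 N, in taking hold of the boss head as well. Leave everything else where it is.

Things in the scene. Friction and masses are not known exactly. Their poses are not given: they have to be found in the camera images.
- stand: fixed support stand, bolted down. Blue-grey base, steel upright, boss head, and a steel side rod 12 mm thick whose axis is 170 mm above the bench. Origin on the bench below the side rod; z up; x points along the side rod to its open end, 300 mm out. The upright stands at x -80, y +19 mm, 614 mm high; a glass funnel is clamped to it beyond, on the -x side, 185 to 445 mm high.
- rod_bend (a point): point on the side rod's axis, 140 mm out from the stand's origin, where the rod has been bent (axes as the stand's). Up to here it is straight and level; the last 160 mm, to its rounded open end, run straight but out of line, rising up to 6 degrees and straying up to 6 degrees to either side. How much differs each time and is not reported. The rod is stiff: it does not give or spring back.
- boss: the spare boss head, grey metal, 0.2 to 0.4 kg, slack on the straight part of the rod. Origin on its 15 mm bore's axis, mid-length; x along the bore to the open end, z up. Upper block 30 long (x), 34 wide (y), from 20 mm above the origin to 26 below: grip it by its flat sides; lower jaw 50 wide, 26 to 54 mm below, flat underside. Black screw knob (20 mm across) up to 43 mm above.
- tray: fixed white tray 260 x 190 x 28 mm, walls and floor 4 mm; origin under its centre, on the bench, z up; a divider wall at x = 0 makes two compartments, 122 x 182 mm each inside. The empty compartment is the one on the -x side (its centre at x = -65 mm); the support ring lies in the other.
- ring: dark steel support ring with a stem, 8 mm thick, lying in the tray's +x compartment; leave it there
- tip_rack: bystander: pale blue box of pipette tips, 122 x 86 x 69 mm, origin under its centre
- tube_rack: bystander: purple rack of small tubes, 110 x 75 x 48 mm, origin under its centre
- clear_bottle: bystander: clear glass bottle with blue cap, 80 mm across, 170 mm tall, origin under its centre
- amber_bottle: bystander: amber glass bottle with blue cap, 84 mm across, 180 mm tall, origin under its centre
- beaker: bystander: glass beaker, 68 mm across, 85 mm tall, origin under its centre
- scissors: bystander: scissors with yellow handles, 150 mm long, lying flat, origin at the pivot end of the handles

How it is judged:
On the way:
1. the boss head is off the open end of the side rod (x of boss in the frame of stand above 0.305 m), for 0.1 s.
At the end, for the whole second after the job is handed in: the boss head stands upright (within 7 degrees) and still on the floor of the tray's empty compartment, let go (x of boss in the frame of tray between -0.115 and -0.015 m and y of boss in the frame of tray between -0.075 and 0.075 m and z of boss in the frame of tray between 0.053 and 0.063 m and angle between boss's own z axis and vertical below 0.12 rad and linear speed of boss below 0.02 m/s); the robot touches nothing.
It fails at once if the stand or its rod is pressed with more than 15 N by the boss head or the hand (contact force between any of boss, the fingers, the arm and stand above 15 N).
It fails at once if the boss head is dropped (falls more than about 25 mm) (linear speed of boss above 0.7 m/s and contact force between the fingers and boss below 0.01 N).
It fails at once if the support ring is moved more than 30 mm (distance of ring from where it was at the start of the episode above 0.03 m).
It fails at once if a bystander is moved more than 30 mm or knocked over ((distance of tip_rack from where it was at the start of the episode above 0.03 m or angle between tip_rack's own z axis and vertical above 0.5 rad) or (distance of tube_rack from where it was at the start of the episode above 0.03 m or angle between tube_rack's own z axis and vertical above 0.5 rad) or (distance of clear_bottle from where it was at the start of the episode above 0.03 m or angle between clear_bottle's own z axis and vertical above 0.5 rad) or (distance of amber_bottle from where it was at the start of the episode above 0.03 m or angle between amber_bottle's own z axis and vertical above 0.5 rad) or (distance of beaker from where it was at the start of the episode above 0.03 m or angle between beaker's own z axis and vertical above 0.5 rad) or (distance of scissors from where it was at the start of the episode above 0.03 m or angle between scissors's own z axis and vertical above 0.5 rad)).
It also fails if it takes over 69 s, if anything falls off the work surface, if the arm or the gripper's body presses on something with over 40 N, if the wrist force passes 120 N, or if a joint passes its speed limit or range.

## Working session

There is one attempt and no reset: what is moved stays moved. The work goes in short steps, Python scripts to look and compute and a shell command to move; the robot and the scene stay as the last step left them, time stands still between calls to the robot, and variables do not carry over. Pictures are saved under pics/ and viewed, at most 10 in all, crops included, and the job is handed in when it is done.

```bash
mkdir -p pics
python3 - <<'E'
from workcell import robot
import cv2
for n in("scene","top"):
    cv2.imwrite(f"pics/{n}0.png",robot.read_camera(n)[:,:,::-1])
    print(n,robot.calibration(n))
s=robot.get_state();print(s,robot.hold_point_z)
E
```

```text
scene {'fx': 490.0089444454904, 'fy': 490.0089444454904, 'cx': 312.0780896002403, 'cy': 228.80274497894206, 'rvec': array([ 1.99873467,  1.46371165, -0.57423645]), 'tvec': array([-0.22071101, -0.27849179,  1.47613345])}
top {'fx': 516.7039133741661, 'fy': 516.7039133741661, 'cx': 306.44159429573426, 'cy': 238.94746312966737, 'rvec': array([ 2.18261618, -2.1589368 ,  0.14947099]), 'tvec': array([0.05205695, 0.56704002, 1.21431387])}
{'time_s': 0.1, 'joint_pos': array([ 1.19002322e+00,  2.60615246e-01, -1.39266000e-01,  1.17270620e+00,
        1.97796118e-05,  1.57079637e+00]), 'dq': array([ 0.00013098, -0.0013436 ,  0.00379989, -0.00187881,  0.00096861,
        0.00020518]), 'joint_torque': array([ 1.05019233e-03, -4.06508625e+01,  2.54527295e+01,  1.01361133e-02,
       -7.17513728e-06, -6.12288460e-06]), 'eef_pos': array([0.1948706 , 0.48681697, 0.23053995]), 'eef_rot': array([ 1.89238432e-01,  9.81930758e-01, -8.77508625e-04, -1.79185862e-04]), 'force': array([-0.68178599, -0.80351172, -0.8367341 ]), 'wrist_torque': array([-0.04438439,  0.05517641,  0.00662905]), 'finger_force': 0.0, 'grip_width': 0.0853443272628556} 0.0187
```

View pics/scene0.png

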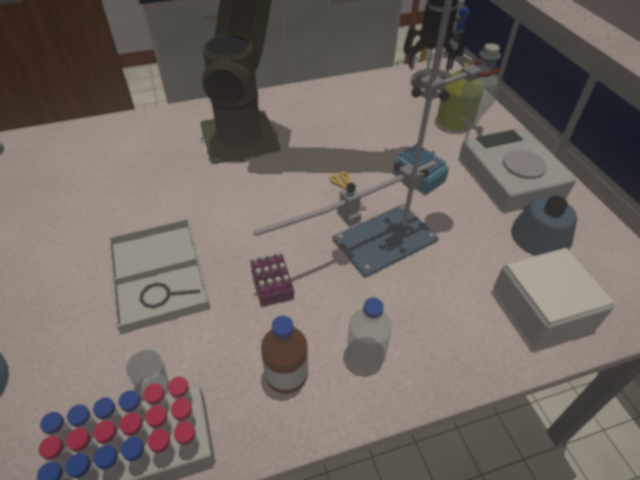

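View pics/top0.png

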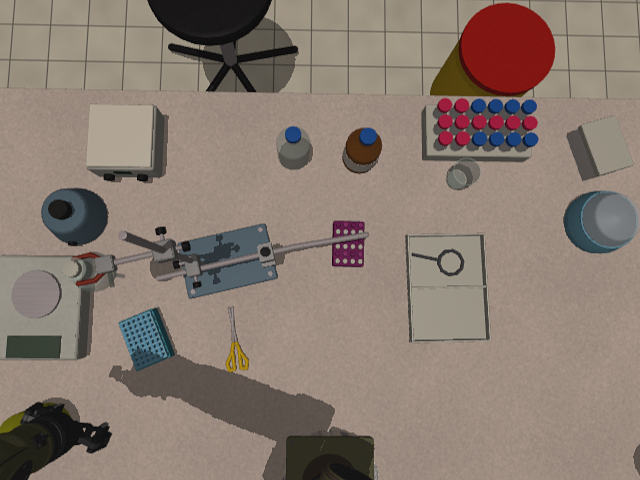

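The scene view shows the rod's open end near (257,232), the boss near (350,195) and the tray on the left. In the top view the boss is near (265,254), the rod tip near (367,235) and the tray spans (407–489, 234–341), with the ring in the upper (far) compartment. I'll enlarge both.

Run:
```python
import cv2
a=cv2.imread("pics/top0.png")[210:310,170:380]; b=cv2.imread("pics/scene0.png")[150:250,240:450]
o=cv2.vconcat([cv2.resize(i,(798,300 if 0 else 380-80),interpolation=cv2.INTER_CUBIC) if 0 else cv2.resize(i[:78],None,fx=3.8,fy=3.8,interpolation=cv2.INTER_CUBIC) for i in (a[10:90],b[10:95])])
cv2.imwrite("pics/c1.png",o);print(o.shape)
```

```text
(592, 798, 3)
```

View pics/c1.png

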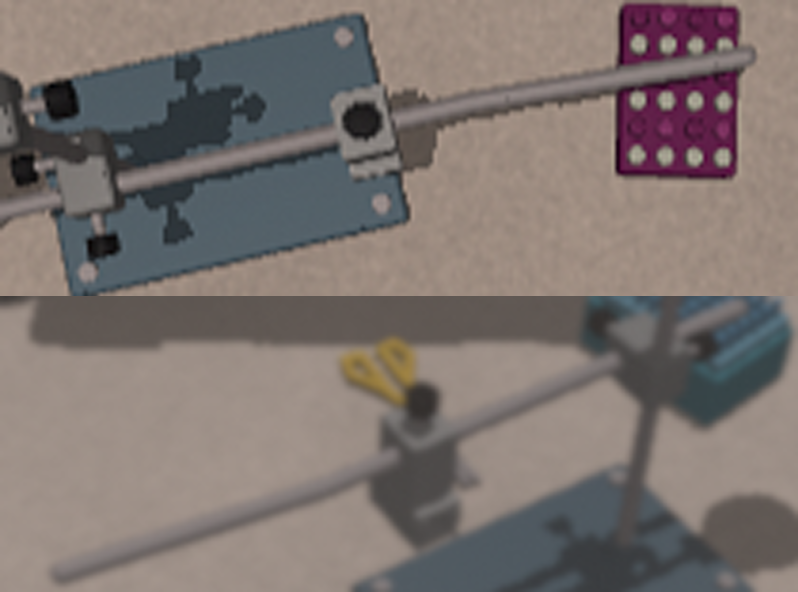

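```bash
cat > h.py <<'E'
import numpy as np,cv2
from workcell import robot
C={n:robot.calibration(n) for n in("scene","top")}
def K(c):return np.array([[c['fx'],0,c['cx']],[0,c['fy'],c['cy']],[0,0,1]])
def proj(n,P):
    c=C[n];return cv2.projectPoints(np.atleast_2d(P).astype(float),c['rvec'],c['tvec'],K(c),None)[0][:,0]
def onz(n,uv,z):
    c=C[n];R=cv2.Rodrigues(c['rvec'])[0];o=-R.T@c['tvec'];d=R.T@np.linalg.solve(K(c),[*uv,1]);return o+d*(z-o[2])/d[2]
T=lambda X,Y:(170+X/3.8,220+Y/3.8)
S=lambda X,Y:(240+X/3.8,160+(Y-296)/3.8)
def rodpts(p):
    x,y,yaw,el,az=p
    o=np.array([x,y,.17]);e=np.array([np.cos(yaw),np.sin(yaw),0]);b=o+.14*e
    d=np.array([np.cos(yaw+az)*np.cos(el),np.sin(yaw+az)*np.cos(el),np.sin(el)])
    return o,b,b+.16*d,e,d
E
cat > fit.py <<'E'
from h import *
from scipy.optimize import least_squares
str_=[("top",T(125,180)),("top",T(330,140)),("top",T(230,160)),("scene",S(610,365)),("scene",S(470,424))]
bent=[("top",T(510,100)),("top",T(620,78)),("top",T(700,63)),("scene",S(130,547)),("scene",S(230,513)),("scene",S(310,486))]
tip=[("top",T(754,55)),("scene",S(56,575))]
def pl(n,uv,A,B):
    a,b=proj(n,[A,B]);t=(b-a)/np.linalg.norm(b-a);w=np.array(uv)-a;return t[0]*w[1]-t[1]*w[0]
def f(p):
    o,b,t,e,d=rodpts(p);r=[pl(n,u,o-.04*e,b) for n,u in str_]+[pl(n,u,b,t) for n,u in bent]
    for n,u in tip:r+=list(proj(n,[t])[0]-u)
    return np.array(r)
A=onz("top",T(125,180),.17);B=onz("top",T(330,140),.17);t=onz("top",T(754,55),.175)
yaw=np.arctan2(*(B-A)[1::-1]);x0=t-.3*np.array([np.cos(yaw),np.sin(yaw),0])
s=least_squares(f,[x0[0],x0[1],yaw,0.03,0])
o,b,t,e,d=rodpts(s.x);print(s.x,np.round(s.fun,1));print("o,b,t",o,b,t)
n=np.array([-e[1],e[0],0])
for nm,n_,uv,z in(("knob","top",T(362,118),.21),("blk","top",T(366,124),.19),("knobS","scene",S(422,392),.21)):
    w=onz(n_,uv,z);print(nm,w,(w-o)@e,(w-o)@n)
for P in (o-.08*e+.019*n,):
    P[2]=0.01;print("upright foot",proj("scene",P),proj("top",P))
print("tray",[onz("top",q,.028).round(4) for q in((407,235),(484,234),(489,341),(410,341),(413,287),(487,287))])
print("scis",[onz("top",q,.01).round(3) for q in((231,308),(228,368),(246,368))],"tube",[onz("top",q,.048).round(3) for q in((333,221),(364,222),(363,266),(332,266))])
print("J",[onz("top",q,.17).round(3) for q in((293,135),(368,135))],proj("top",[[0,0,0],[.195,.487,.25]]))
E
python3 fit.py
```

```text
[ 0.50025938  0.22528184 -1.35096275  0.03632705 -0.02706789] [ 0.5  1.3  1.  -1.5 -1.7  0.5  0.1  0.   0.  -0.4 -0.9 -1.5 -0.3 -1.4
  0.1]
o,b,t [0.50025938 0.22528184 0.17      ] [0.53078879 0.08865111 0.17      ] [ 0.56142042 -0.06828179  0.17581105]
knob [0.51947326 0.14633853 0.21      ] 0.0812333623042639 0.001536527245560932
blk [0.51803381 0.14526303 0.19      ] 0.08196908161264095 -0.00010281260936317871
knobS [0.52159252 0.15097218 0.21      ] 0.07717336673621333 0.00461522817385682
upright foot [[402.94388534 227.61790748]] [[203.53047929 265.3651787 ]]
tray [array([ 0.5796, -0.1866,  0.028 ]), array([ 0.5844, -0.3755,  0.028 ]), array([ 0.3272, -0.3797,  0.028 ]), array([ 0.3257, -0.1904,  0.028 ]), array([ 0.4537, -0.1994,  0.028 ]), array([ 0.4555, -0.3789,  0.028 ])]
scis [array([0.399, 0.238, 0.01 ]), array([0.258, 0.241, 0.01 ]), array([0.258, 0.199, 0.01 ])] tube [array([ 0.609, -0.005,  0.048]), array([ 0.607, -0.079,  0.048]), array([ 0.502, -0.076,  0.048]), array([ 0.501, -0.003,  0.048])]
J [array([0.78 , 0.093, 0.17 ]), array([ 0.782, -0.072,  0.17 ])] [[328.59239928 480.22923296]
 [ 80.77566923 417.52686792]]
```

```bash
python3 -m crank '{"linear":[[0.015,-0.035,0.01],[0.035,-0.07,0.03],[0.055,-0.11,0.05],[0.075,-0.15,0.07],[0.095,-0.19,0.07],[0.115,-0.23,0.07],[0.135,-0.27,0.07],[0.15,-0.3,0.07]],"turn":[[0,0,-0.12],[0,0,-0.24],[0,0,-0.36],[0,0,-0.48],[0,0,-0.6],[0,0,-0.72],[0,0,-0.84],[0,0,-0.96]],"grip":[0.085,0.085,0.085,0.085,0.085,0.085,0.085,0.085]}' 20; python3 -c "
from workcell import robot;s=robot.get_state();print(s['joint_pos'],s['eef_rot'],s['force'])"
```

```text
time_s: 0.77
eef_pos: [0.3374, 0.2014, 0.3013]
eef_rot: [0.623, 0.782, 0.0, 0.0]
force: [0.3, 0.4, -0.4]
grip_width: 0.0849
finger_force: 0.0
[ 5.38300511e-01  7.95761656e-03 -2.57490374e-01  1.30490687e+00
 -1.07934822e-04  1.88424818e+00] [6.23314187e-01 7.81971465e-01 1.87634569e-04 1.28177283e-04] [ 0.32089281  0.39336578 -0.43949109]
```

```bash
python3 -m crank '{"linear":[[0.03,-0.01,0],[0.06,-0.02,0],[0.09,-0.03,0],[0.12,-0.035,-0.01],[0.15,-0.041,-0.03],[0.173,-0.041,-0.06],[0.173,-0.041,-0.06],[0.173,-0.041,-0.06]],"turn":[[0,0,-0.01],[0,0,-0.01],[0,0,-0.01],[0,0,-0.01],[0,0,-0.01],[0,0,-0.01],[0,0,-0.01],[0,0,-0.01]],"grip":[0.085,0.085,0.085,0.085,0.085,0.085,0.085,0.085]}'
python3 - <<'E'
from h import *
s=robot.get_state();print(s['joint_pos'],s['eef_rot'],s['force'])
a=robot.read_camera("top")[:,:,::-1];b=robot.read_camera("scene")[:,:,::-1]
cv2.imwrite("pics/t1.png",a);cv2.imwrite("pics/s1.png",b)
f=lambda i:cv2.resize(i,None,fx=4,fy=4,interpolation=cv2.INTER_CUBIC)
cv2.imwrite("pics/c2.png",cv2.hconcat([f(a[200:300,215:315]),f(b[130:230,295:395])]))
E
```

```text
time_s: 1.43
eef_pos: [0.5093, 0.1615, 0.2385]
eef_rot: [0.626, 0.78, -0.002, -0.002]
force: [0.5, 1.0, 0.9]
grip_width: 0.0847
finger_force: 0.0
[ 3.06915636e-01  2.77636900e-01 -9.45196207e-02  1.20463045e+00
  1.72302947e-04  1.65886648e+00] [ 0.62565593  0.78009338 -0.00244464 -0.00173295] [0.52607782 0.97994741 0.87095181]
```

View pics/c2.png

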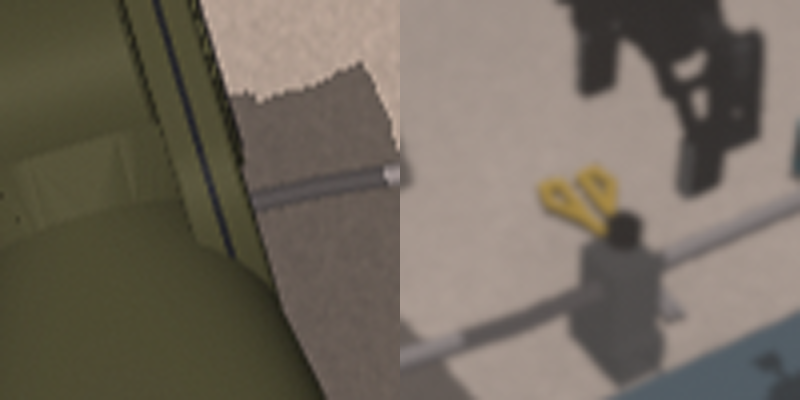

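Run:
```python
from h import *
s=robot.get_state();print(s['eef_pos'],s['eef_rot'],s['time_s'],s['dq'],s['force'])
o=np.array([.50026,.22528,.17]);e=np.array([np.cos(-1.351),np.sin(-1.351),0]);n=np.array([-e[1],e[0],0])
p=s['eef_pos'];print((p-o)@e,(p-o)@n)
# finger pad prediction in scene view (inner tips at +-42mm)
from scipy.spatial.transform import Rotation as R
y=R.from_quat(s['eef_rot']).as_matrix()[:,1]
for w in(-.0425,.0425):
  q=(proj("scene",p+w*y+[0,0,.010])[0]-[295,130])*4;print(q+[400,0])
```

```text
[0.50942757 0.16221923 0.24136907] [ 6.25166312e-01  7.80491312e-01 -4.75121504e-04 -4.11235008e-04] 1.5333 [ 8.17903440e-03 -2.80037326e-02  1.02586059e-02 -3.00729545e-03
 -1.47901846e-03  9.00184236e-05] [-0.18044799 -0.13372331  0.36625096]
0.06354246081743417 -0.004802181681155036
[595.97128467  94.84226503]
[688.89641598 188.39119645]
```

```bash
python3 -m crank '{"linear":[[0.008,-0.015,0],[0.008,-0.015,0],[0.008,-0.015,-0.015],[0.008,-0.015,-0.035],[0.008,-0.015,-0.06],[0.008,-0.015,-0.078],[0.008,-0.015,-0.087],[0.008,-0.015,-0.087]],"turn":[[0,0,0],[0,0,0],[0,0,0],[0,0,0],[0,0,0],[0,0,0],[0,0,0],[0,0,0]],"grip":[0.085,0.085,0.085,0.085,0.08,0.07,0.06,0.05]}' 20; python3 -m crank '{"linear":[[0,0,0],[0,0,0],[0,0,0],[0,0,0],[0,0,0],[0,0,0],[0,0,0],[0,0,0]],"turn":[[0,0,0],[0,0,0],[0,0,0],[0,0,0],[0,0,0],[0,0,0],[0,0,0],[0,0,0]],"grip":[0.05,0.05,0.048,0.046,0.044,0.044,0.044,0.044]}'
python3 - <<'E'
from h import *
s=robot.get_state();print(s['eef_pos'],s['force'],s['wrist_torque'])
b=robot.read_camera("scene")[:,:,::-1]
cv2.imwrite("pics/c3.png",cv2.resize(b[140:230,290:410],None,fx=6,fy=6,interpolation=cv2.INTER_CUBIC))
E
```

```text
time_s: 2.2
eef_pos: [0.5164, 0.1474, 0.1534]
eef_rot: [0.625, 0.781, -0.001, -0.001]
force: [0.8, -0.2, -0.3]
grip_width: 0.0507
finger_force: 0.0
time_s: 2.87
eef_pos: [0.5182, 0.1472, 0.1543]
eef_rot: [0.625, 0.78, 0.0, 0.0]
force: [-0.3, -0.4, 0.4]
grip_width: 0.0436
finger_force: 0.0
[0.51823297 0.14724471 0.1542822 ] [-0.33352351 -0.38827767  0.38519264] [-0.02210612  0.07344754  0.0214022 ]
```

View pics/c3.png

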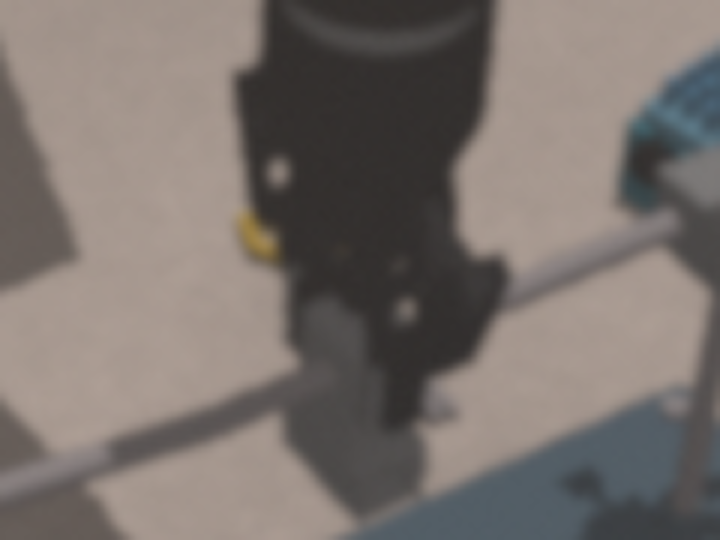

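The fingers straddle the block, with the near finger ending around (400,425) just above the jaw. I'll close by feel.

```bash
python3 -m crank '{"linear":[[0,0,0],[0,0,0],[0,0,0],[0,0,0],[0,0,0],[0,0,0],[0,0,0],[0,0,0]],"turn":[[0,0,0],[0,0,0],[0,0,0],[0,0,0],[0,0,0],[0,0,0],[0,0,0],[0,0,0]],"grip":[0.043,0.042,0.0415,0.041,0.0405,0.04,0.04,0.04]}' 20; python3 -c "
from workcell import robot;s=robot.get_state();print(s['eef_pos'],s['wrist_torque'],s['force'])"
```

```text
time_s: 3.58
eef_pos: [0.5182, 0.1473, 0.1542]
eef_rot: [0.625, 0.78, 0.0, 0.0]
force: [-0.6, -0.3, 0.5]
grip_width: 0.0401
finger_force: 0.0
[0.5181706  0.14728229 0.15422759] [-0.00061222  0.01206741  0.01130866] [-0.60616804 -0.26439893  0.51504552]
```

```bash
Z='x'; python3 -m crank '{"linear":[[0,0,0],[0,0,0],[0,0,0],[0,0,0],[0,0,0],[0,0,0],[0,0,0],[0,0,0]],"turn":[[0,0,0],[0,0,0],[0,0,0],[0,0,0],[0,0,0],[0,0,0],[0,0,0],[0,0,0]],"grip":[0.0395,0.039,0.0388,0.0386,0.0384,0.0382,0.038,0.038]}' 20; python3 -c "
from workcell import robot;s=robot.get_state();print(s['eef_pos'],s['wrist_torque'],s['force'])"
```

```text
time_s: 4.25
eef_pos: [0.5186, 0.1473, 0.1544]
eef_rot: [0.625, 0.78, 0.0, 0.0]
force: [2.2, -0.6, 0.6]
grip_width: 0.0378
finger_force: 1.0
[0.5186321  0.14730517 0.15441033] [-0.09785436 -0.36316297  0.05081293] [ 2.17014267 -0.59518823  0.61480151]
```

```bash
python3 -m crank '{"linear":[[0.001,0,0],[0.002,0.0005,0],[0.002,0.0005,0],[0.002,0.0005,0],[0.002,0.0005,0],[0.002,0.0005,0],[0.002,0.0005,0],[0.002,0.0005,0]],"turn":[[0,0,0],[0,0,0],[0,0,0],[0,0,0],[0,0,0],[0,0,0],[0,0,0],[0,0,0]],"grip":[0.038,0.038,0.0375,0.037,0.0365,0.0362,0.036,0.036]}' 20; python3 -c "
from workcell import robot;s=robot.get_state();print(s['eef_pos'],s['wrist_torque'],s['force'])"
```

```text
time_s: 4.92
eef_pos: [0.5201, 0.1478, 0.1542]
eef_rot: [0.625, 0.78, -0.0, -0.0]
force: [0.3, -0.4, -0.9]
grip_width: 0.0362
finger_force: 0.0
[0.52010775 0.14776774 0.15420516] [ 0.01231504 -0.00639018 -0.00609035] [ 0.33133792 -0.44163349 -0.88029567]
```

```bash
python3 -m crank '{"linear":[[0,0,0],[0,0,0],[0,0,0],[0,0,0],[0,0,0],[0,0,0],[0,0,0],[0,0,0]],"turn":[[0,0,0],[0,0,0],[0,0,0],[0,0,0],[0,0,0],[0,0,0],[0,0,0],[0,0,0]],"grip":[0.0358,0.0355,0.0352,0.035,0.0348,0.0346,0.0344,0.0344]}' 20; python3 -c "
from workcell import robot;s=robot.get_state();print(s['eef_pos'],s['wrist_torque'],s['force'])"
```

```text
time_s: 5.58
eef_pos: [0.5204, 0.1478, 0.1543]
eef_rot: [0.625, 0.78, 0.0, 0.0]
force: [0.2, 0.2, 0.1]
grip_width: 0.0344
finger_force: 0.3
[0.52036327 0.14780027 0.15425913] [ 0.01324795 -0.10219355  0.03754957] [0.19260557 0.24848787 0.0677629 ]
```

```bash
python3 -m crank '{"linear":[[0,0,0],[0,0,0],[0,0,0],[0,0,0],[0,0,0],[0,0,0],[0,0,0],[0,0,0]],"turn":[[0,0,0],[0,0,0],[0,0,0],[0,0,0],[0,0,0],[0,0,0],[0,0,0],[0,0,0]],"grip":[0.034,0.0337,0.0334,0.033,0.032,0.03,0.028,0.028]}' 25; python3 -c "
from workcell import robot;s=robot.get_state();print(s['eef_pos'],s['wrist_torque'],s['force'])"
```

```text
time_s: 6.25
eef_pos: [0.5205, 0.1478, 0.1544]
eef_rot: [0.625, 0.78, 0.0, 0.0]
force: [1.9, 0.3, 0.5]
grip_width: 0.0334
finger_force: 25.1
[0.52048503 0.1478041  0.15438364] [-0.0256869  -0.32586138 -0.00214082] [1.90833337 0.34379745 0.45524066]
```

```bash
python3 -m crank '{"linear":[[0.0003,0,0.0004],[0.0005,0,0.0008],[0.0005,0,0.0012],[0.0005,0,0.0015],[0.0005,0,0.0015],[0.0005,0,0.0015],[0.0005,0,0.0015],[0.0005,0,0.0015]],"turn":[[0,0,0],[0,0,0],[0,0,0],[0,0,0],[0,0,0],[0,0,0],[0,0,0],[0,0,0]],"grip":[0.028,0.028,0.028,0.028,0.028,0.028,0.028,0.028]}' 30; python3 -c "
from workcell import robot;s=robot.get_state();print(s['eef_pos'],s['wrist_torque'],s['force'])"
```

```text
time_s: 6.92
eef_pos: [0.5205, 0.1477, 0.1556]
eef_rot: [0.625, 0.78, -0.0, -0.0]
force: [1.1, -0.2, -1.4]
grip_width: 0.0338
finger_force: 30.2
[0.52045063 0.14771846 0.15555586] [-0.01650148  0.00583611  0.01683493] [ 1.09948132 -0.20419469 -1.43280112]
```

```bash
python3 -m crank '{"linear":[[0.0003,0,0.0007],[0.0008,-0.002,0.0007],[0.002,-0.006,0.0007],[0.003,-0.01,0.0007],[0.004,-0.015,0.0007],[0.005,-0.0195,0.0007],[0.005,-0.0195,0.0007],[0.005,-0.0195,0.0007]],"turn":[[0,0,0],[0,0,0],[0,0,0],[0,0,0],[0,0,0],[0,0,0],[0,0,0],[0,0,0]],"grip":[0.028,0.028,0.028,0.028,0.028,0.028,0.028,0.028]}' 30; python3 -c "
from workcell import robot;s=robot.get_state();print(s['eef_pos'],s['wrist_torque'],s['force'])"
```

```text
time_s: 7.58
eef_pos: [0.5257, 0.1278, 0.1564]
eef_rot: [0.626, 0.78, 0.0, -0.0]
force: [-0.5, 0.3, -2.8]
grip_width: 0.0335
finger_force: 30.2
[0.52573557 0.12783799 0.15641909] [-0.0443887   0.00648948 -0.03174395] [-0.45744841  0.27903896 -2.83041956]
```

```bash
python3 -m crank '{"linear":[[0.0005,-0.002,0],[0.0015,-0.006,0],[0.0025,-0.01,0],[0.0035,-0.015,0],[0.0044,-0.0195,0],[0.0044,-0.0195,0],[0.0044,-0.0195,0],[0.0044,-0.0195,0]],"turn":[[0,0,0],[0,0,0],[0,0,0],[0,0,0],[0,0,0],[0,0,0],[0,0,0],[0,0,0]],"grip":[0.028,0.028,0.028,0.028,0.028,0.028,0.028,0.028]}' 30; python3 -c "
from workcell import robot;s=robot.get_state();print(s['eef_pos'],s['wrist_torque'],s['force'])"
```

```text
time_s: 8.25
eef_pos: [0.5301, 0.1087, 0.1564]
eef_rot: [0.625, 0.78, 0.0, -0.0]
force: [0.4, 0.1, -2.1]
grip_width: 0.0339
finger_force: 30.2
[0.53008937 0.10873313 0.15640711] [-0.01894355  0.01365101 -0.03748817] [ 0.38249172  0.06689091 -2.12430635]
```

```bash
python3 -m crank '{"linear":[[0.0005,-0.003,0],[0.0013,-0.006,0],[0.002,-0.009,0],[0.0026,-0.012,0.0001],[0.0033,-0.015,0.0002],[0.004,-0.018,0.0003],[0.0043,-0.0195,0.0003],[0.0043,-0.0195,0.0003]],"turn":[[0,0,0],[0,0,0],[-0.004,-0.001,-0.004],[-0.008,-0.002,-0.007],[-0.012,-0.003,-0.01],[-0.016,-0.004,-0.013],[-0.016,-0.004,-0.013],[-0.016,-0.004,-0.013]],"grip":[0.028,0.028,0.028,0.028,0.028,0.028,0.028,0.028]}' 30; python3 -c "
from workcell import robot;s=robot.get_state();print(s['eef_pos'],s['wrist_torque'],s['force'])"
```

```text
time_s: 8.92
eef_pos: [0.5344, 0.089, 0.1567]
eef_rot: [0.63, 0.776, -0.005, 0.007]
force: [0.8, 0.2, -1.3]
grip_width: 0.0336
finger_force: 30.2
[0.53444964 0.08896029 0.15672131] [ 0.01796477 -0.03340024 -0.03134178] [ 0.77222323  0.2408015  -1.32293769]
```

```bash
python3 -m crank '{"linear":[[0.0002,-0.001,0.0003],[0.0008,-0.004,0.0004],[0.0014,-0.007,0.0005],[0.002,-0.01,0.0007],[0.0025,-0.0125,0.0009],[0.003,-0.015,0.001],[0.003,-0.015,0.001],[0.003,-0.015,0.001]],"turn":[[-0.003,-0.001,-0.002],[-0.006,-0.001,-0.004],[-0.009,-0.002,-0.007],[-0.013,-0.003,-0.01],[-0.016,-0.004,-0.012],[-0.019,-0.004,-0.014],[-0.019,-0.004,-0.014],[-0.019,-0.004,-0.014]],"grip":[0.028,0.028,0.028,0.028,0.028,0.028,0.028,0.028]}' 30; python3 -c "
from workcell import robot;s=robot.get_state();print(s['eef_pos'],s['wrist_torque'],s['force'])"
```

```text
time_s: 9.58
eef_pos: [0.5374, 0.0742, 0.1577]
eef_rot: [0.636, 0.772, -0.011, 0.014]
force: [0.1, -0.7, -2.7]
grip_width: 0.0337
finger_force: 30.2
[0.53739453 0.07417287 0.15771237] [ 0.06728456 -0.00265245  0.0297308 ] [ 0.10590983 -0.68550525 -2.7070106 ]
```

Free. Continuing along the bent part.

```bash
python3 -m crank '{"linear":[[0.0004,-0.002,0.0001],[0.001,-0.005,0.0002],[0.0016,-0.008,0.0003],[0.0022,-0.011,0.0004],[0.0028,-0.014,0.0005],[0.0034,-0.017,0.0006],[0.0039,-0.0196,0.0007],[0.0039,-0.0196,0.0007]],"turn":[[0,0,0],[0,0,0],[0,0,0],[0,0,0],[0,0,0],[0,0,0],[0,0,0],[0,0,0]],"grip":[0.028,0.028,0.028,0.028,0.028,0.028,0.028,0.028]}' 30; python3 -c "
from workcell import robot;s=robot.get_state();print(s['eef_pos'],s['wrist_torque'],s['force'])"
```

```text
time_s: 10.25
eef_pos: [0.5414, 0.0541, 0.1585]
eef_rot: [0.636, 0.772, -0.011, 0.014]
force: [-0.2, 0.3, -2.6]
grip_width: 0.0341
finger_force: 30.2
[0.54143077 0.05409953 0.15846834] [ 0.03337868 -0.02415528 -0.02059529] [-0.15016777  0.26584906 -2.64393865]
```

```bash
python3 -m crank '{"linear":[[0.0004,-0.002,0.0001],[0.001,-0.005,0.0002],[0.0016,-0.008,0.0003],[0.0022,-0.011,0.0004],[0.0028,-0.014,0.0005],[0.0034,-0.017,0.0006],[0.0039,-0.0196,0.0007],[0.0039,-0.0196,0.0007]],"turn":[[0,0,0],[0,0,0],[0,0,0],[0,0,0],[0,0,0],[0,0,0],[0,0,0],[0,0,0]],"grip":[0.028,0.028,0.028,0.028,0.028,0.028,0.028,0.028]}' 30; python3 -c "
from workcell import robot;s=robot.get_state();print(s['eef_pos'],s['wrist_torque'],s['force'])"
```

```text
time_s: 10.92
eef_pos: [0.5453, 0.0345, 0.1592]
eef_rot: [0.636, 0.772, -0.011, 0.014]
force: [-0.1, 0.1, -2.7]
grip_width: 0.0337
finger_force: 30.2
[0.54532963 0.03451804 0.1591543 ] [-0.00482126  0.04123904 -0.00899092] [-0.14602677  0.0830943  -2.71658359]
```

```bash
python3 -m crank '{"linear":[[0.0004,-0.002,0.0001],[0.001,-0.005,0.0002],[0.0016,-0.008,0.0003],[0.0022,-0.011,0.0004],[0.0028,-0.014,0.0005],[0.0034,-0.017,0.0006],[0.0039,-0.0196,0.0007],[0.0039,-0.0196,0.0007]],"turn":[[0,0,0],[0,0,0],[0,0,0],[0,0,0],[0,0,0],[0,0,0],[0,0,0],[0,0,0]],"grip":[0.028,0.028,0.028,0.028,0.028,0.028,0.028,0.028]}' 30; python3 -c "
from workcell import robot;s=robot.get_state();print(s['eef_pos'],s['wrist_torque'],s['force'])"
```

```text
time_s: 11.58
eef_pos: [0.5492, 0.0149, 0.1598]
eef_rot: [0.636, 0.772, -0.011, 0.014]
force: [0.6, 0.3, -2.1]
grip_width: 0.0338
finger_force: 30.2
[0.54922684 0.01492317 0.15983636] [ 0.03008445 -0.03889575 -0.01764394] [ 0.62220884  0.31799136 -2.09357944]
```

```bash
python3 -m crank '{"linear":[[0.0005,-0.002,0.0002],[0.0012,-0.005,0.0003],[0.0018,-0.008,0.0004],[0.0024,-0.011,0.0006],[0.003,-0.014,0.0007],[0.0037,-0.017,0.0009],[0.0042,-0.0196,0.001],[0.0042,-0.0196,0.001]],"turn":[[0,0,0],[0,0,0],[0,0,0],[0,0,0],[0,0,0],[0,0,0],[0,0,0],[0,0,0]],"grip":[0.028,0.028,0.028,0.028,0.028,0.028,0.028,0.028]}' 30; python3 -c "
from workcell import robot;s=robot.get_state();print(s['eef_pos'],s['wrist_torque'],s['force'])"
```

```text
time_s: 12.25
eef_pos: [0.5532, -0.0048, 0.1608]
eef_rot: [0.636, 0.772, -0.011, 0.014]
force: [-0.8, -0.2, -1.8]
grip_width: 0.0337
finger_force: 30.2
[ 0.55316952 -0.00483246  0.16078621] [-0.14771572  0.25961463 -0.02837771] [-0.83818147 -0.19970395 -1.76959565]
```

```bash
python3 -m crank '{"linear":[[-0.0004,0,0.0003],[-0.0001,-0.003,0.0005],[0.0006,-0.006,0.0006],[0.0013,-0.009,0.0007],[0.0019,-0.012,0.0008],[0.0025,-0.015,0.001],[0.0025,-0.015,0.001],[0.0025,-0.015,0.001]],"turn":[[0,0,0],[0,0,0],[0,0,0],[0,0,0],[0,0,0],[0,0,0],[0,0,0],[0,0,0]],"grip":[0.028,0.028,0.028,0.028,0.028,0.028,0.028,0.028]}' 30; python3 -c "
from workcell import robot;s=robot.get_state();print(s['eef_pos'],s['wrist_torque'],s['force'])"
```

```text
time_s: 12.92
eef_pos: [0.5558, -0.0197, 0.1618]
eef_rot: [0.636, 0.772, -0.011, 0.014]
force: [-0.3, -0.3, -2.0]
grip_width: 0.0338
finger_force: 30.2
[ 0.55578033 -0.01968359  0.16181342] [-0.15982056  0.20322824 -0.02048962] [-0.3112722  -0.26428422 -2.00602569]
```

```bash
python3 -m crank '{"linear":[[-0.0005,0,0.0003],[-0.0004,-0.003,0.0005],[0.0002,-0.006,0.0006],[0.0008,-0.009,0.0007],[0.0014,-0.012,0.0008],[0.0022,-0.016,0.001],[0.003,-0.02,0.0012],[0.003,-0.02,0.0012]],"turn":[[0,0,0],[0,0,0],[0,0,0],[0,0,0],[0,0,0],[0,0,0],[0,0,0],[0,0,0]],"grip":[0.028,0.028,0.028,0.028,0.028,0.028,0.028,0.028]}' 30; python3 -c "
from workcell import robot;s=robot.get_state();print(s['eef_pos'],s['wrist_torque'],s['force'])"
```

```text
time_s: 13.58
eef_pos: [0.559, -0.04, 0.163]
eef_rot: [0.636, 0.772, -0.011, 0.014]
force: [0.1, 0.7, -1.2]
grip_width: 0.034
finger_force: 30.2
[ 0.55901568 -0.04003921  0.16303915] [0.02873867 0.00330387 0.05655109] [ 0.05072399  0.73791881 -1.21083428]
```

```bash
python3 -m crank '{"linear":[[0,0,0.0006],[0.0004,-0.003,0.0008],[0.001,-0.006,0.0009],[0.0016,-0.009,0.001],[0.0022,-0.012,0.0011],[0.0029,-0.016,0.0013],[0.0036,-0.02,0.0015],[0.0036,-0.02,0.0015]],"turn":[[0,0,0],[0,0,0],[0,0,0],[0,0,0],[0,0,0],[0,0,0],[0,0,0],[0,0,0]],"grip":[0.028,0.028,0.028,0.028,0.028,0.028,0.028,0.028]}' 30; python3 -c "
from workcell import robot;s=robot.get_state();print(s['eef_pos'],s['wrist_torque'],s['force'])"
```

```text
time_s: 14.25
eef_pos: [0.5627, -0.06, 0.1646]
eef_rot: [0.636, 0.772, -0.011, 0.014]
force: [-0.9, -0.0, -2.8]
grip_width: 0.0335
finger_force: 30.2
[ 0.5626751  -0.06001823  0.16457958] [-0.00620662  0.06583863 -0.04464094] [-0.94567719 -0.01677913 -2.82828506]
```

```bash
python3 -m crank '{"linear":[[0,-0.002,0.0001],[0.0008,-0.006,0.0003],[0.0016,-0.01,0.0005],[0.0024,-0.014,0.0007],[0.0032,-0.018,0.0009],[0.004,-0.022,0.001],[0.005,-0.027,0.0012],[0.005,-0.027,0.0012]],"turn":[[0,0,0],[0,0,0],[0,0,0],[0,0,0],[0,0,0],[0,0,0],[0,0,0],[0,0,0]],"grip":[0.028,0.028,0.028,0.028,0.028,0.028,0.028,0.028]}' 30; python3 -c "
from workcell import robot;s=robot.get_state();print(s['eef_pos'],s['wrist_torque'],s['force'])"
```

```text
time_s: 14.92
eef_pos: [0.5677, -0.0872, 0.1658]
eef_rot: [0.636, 0.772, -0.011, 0.014]
force: [-0.3, -0.7, -1.5]
grip_width: 0.0337
finger_force: 30.2
[ 0.56772208 -0.08718305  0.16577662] [ 0.04859494  0.02504549 -0.04913792] [-0.29727971 -0.70549094 -1.52227862]
```

```bash
python3 -m crank '{"linear":[[0.002,-0.01,0],[0.004,-0.02,0],[0.006,-0.03,0.001],[0.007,-0.04,0.002],[0.004,-0.055,0.002],[-0.006,-0.07,0.002],[-0.022,-0.085,0.002],[-0.04,-0.1,0.002]],"turn":[[0,0,0],[0,0,0],[0,0,0],[0.01,0.002,0],[0.02,0.004,0],[0.035,0.008,0],[0.035,0.008,0],[0.035,0.008,0]],"grip":[0.028,0.028,0.028,0.028,0.028,0.028,0.028,0.028]}' 30;python3 -m crank '{"linear":[[-0.025,-0.02,0],[-0.05,-0.04,0],[-0.075,-0.06,0],[-0.1,-0.075,0],[-0.12,-0.085,0],[-0.14,-0.097,0],[-0.14,-0.097,0],[-0.14,-0.097,0]],"turn":[[0,0,0],[0,0,0],[0,0,0],[0,0,0],[0,0,0],[0,0,0],[0,0,0],[0,0,0]],"grip":[0.028,0.028,0.028,0.028,0.028,0.028,0.028,0.028]}' 30
python3 - <<'E'
from h import *
s=robot.get_state();print(s['eef_pos'],s['eef_rot'],s['wrist_torque'],s['force'],s['joint_pos'])
b=robot.read_camera("scene")[:,:,::-1]
cv2.imwrite("pics/c4.png",cv2.resize(b[130:330,80:280],None,fx=3,fy=3,interpolation=cv2.INTER_CUBIC))
p=s['eef_pos']+[0,0,.014]
print((proj("scene",[p,p-[0,0,.054],[.389,-.283,.004]])-[80,130])*3)
E
```

```text
time_s: 15.58
eef_pos: [0.5277, -0.1881, 0.1677]
eef_rot: [0.636, 0.772, 0.0, 0.0]
force: [0.7, -1.0, -2.7]
grip_width: 0.0337
finger_force: 30.3
time_s: 16.25
eef_pos: [0.3864, -0.2844, 0.1681]
eef_rot: [0.637, 0.771, 0.0, 0.0]
force: [1.2, -0.6, -2.2]
grip_width: 0.0336
finger_force: 30.6
[ 0.38642385 -0.28438481  0.16805022] [6.36885849e-01 7.70958113e-01 8.18976388e-06 5.22360094e-05] [-0.05378881 -0.01325165 -0.01991485] [ 1.19461384 -0.60221431 -2.21565491] [-6.34448893e-01  2.21221844e-01 -3.62857583e-01  9.86611674e-01
  1.05061310e-05  7.46455444e-01]
[[162.76536929 197.78307084]
 [182.42601141 251.72775079]
 [224.61518075 363.72458736]]
```

View pics/c4.png

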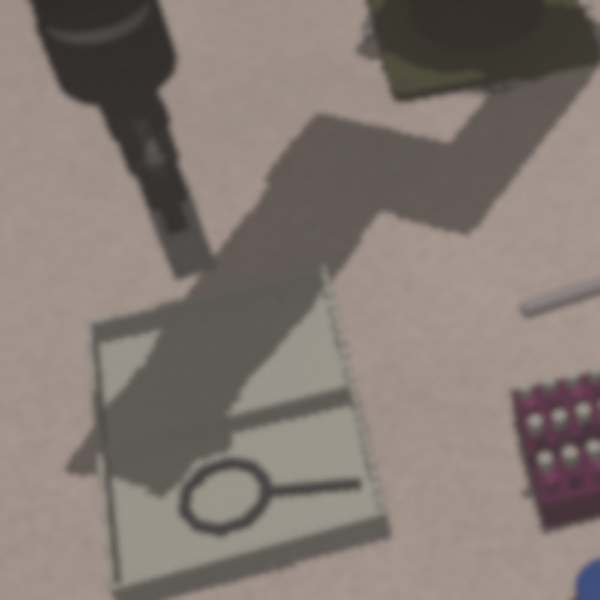

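The boss hangs upright in the grip, its underside near (195,270) in the crop and aimed at the middle of the empty compartment, about (225,364). Lowering.

```bash
python3 -m crank '{"linear":[[0,0,-0.015],[0,0,-0.035],[0,0,-0.055],[0,0,-0.075],[0,0,-0.095],[0,0,-0.108],[0,0,-0.115],[0,0,-0.115]],"turn":[[0,0,0],[0,0,0],[0,0,0],[0,0,0],[0,0,0],[0,0,0],[0,0,0],[0,0,0]],"grip":[0.028,0.028,0.028,0.028,0.028,0.028,0.028,0.028]}' 30;python3 -m crank '{"linear":[[0,0,-0.001],[0,0,-0.002],[0,0,-0.003],[0,0,-0.004],[0,0,-0.005],[0,0,-0.005],[0,0,-0.005],[0,0,-0.005]],"turn":[[0,0,0],[0,0,0],[0,0,0],[0,0,0],[0,0,0],[0,0,0],[0,0,0],[0,0,0]],"grip":[0.028,0.028,0.028,0.028,0.028,0.028,0.028,0.028]}' 30
```

```text
time_s: 16.97
eef_pos: [0.3872, -0.2823, 0.0513]
eef_rot: [0.635, 0.772, -0.0, -0.001]
force: [-0.6, 0.7, -2.0]
grip_width: 0.0337
finger_force: 30.6
time_s: 17.63
eef_pos: [0.3874, -0.2832, 0.0478]
eef_rot: [0.636, 0.772, -0.0, -0.0]
force: [-0.4, -0.6, -1.2]
grip_width: 0.0337
finger_force: 30.6
```

```bash
python3 -m crank '{"linear":[[0,0,-0.0003],[0,0,-0.0006],[0,0,-0.0009],[0,0,-0.0012],[0,0,-0.0015],[0,0,-0.0015],[0,0,-0.0015],[0,0,-0.0015]],"turn":[[0,0,0],[0,0,0],[0,0,0],[0,0,0],[0,0,0],[0,0,0],[0,0,0],[0,0,0]],"grip":[0.028,0.028,0.028,0.028,0.028,0.028,0.028,0.028]}' 30; python3 -m crank '{"linear":[[0,0,-0.0003],[0,0,-0.0006],[0,0,-0.0009],[0,0,-0.0012],[0,0,-0.0015],[0,0,-0.0015],[0,0,-0.0015],[0,0,-0.0015]],"turn":[[0,0,0],[0,0,0],[0,0,0],[0,0,0],[0,0,0],[0,0,0],[0,0,0],[0,0,0]],"grip":[0.028,0.028,0.028,0.028,0.028,0.028,0.028,0.028]}' 30
```

```text
time_s: 18.3
eef_pos: [0.3874, -0.2831, 0.0462]
eef_rot: [0.636, 0.772, -0.0, -0.0]
force: [0.5, -0.6, -2.1]
grip_width: 0.0334
finger_force: 30.6
time_s: 18.97
eef_pos: [0.3874, -0.2831, 0.0447]
eef_rot: [0.636, 0.772, -0.0, -0.0]
force: [-0.1, 0.5, -2.7]
grip_width: 0.0338
finger_force: 30.6
```

```bash
python3 -m crank '{"linear":[[0,0,-0.0003],[0,0,-0.0006],[0,0,-0.0009],[0,0,-0.0012],[0,0,-0.0015],[0,0,-0.0015],[0,0,-0.0015],[0,0,-0.0015]],"turn":[[0,0,0],[0,0,0],[0,0,0],[0,0,0],[0,0,0],[0,0,0],[0,0,0],[0,0,0]],"grip":[0.028,0.028,0.028,0.028,0.028,0.028,0.028,0.028]}' 30
```

```text
time_s: 19.63
eef_pos: [0.3874, -0.2832, 0.0439]
eef_rot: [0.636, 0.772, -0.0, 0.0]
force: [-2.7, 0.0, 5.6]
grip_width: 0.0338
finger_force: 31.7
```

Touched the floor. Opening slowly, then straight up.

```bash
python3 -m crank '{"linear":[[0,0,0.0004],[0,0,0.0004],[0,0,0.0004],[0,0,0.0004],[0,0,0.0004],[0,0,0.0004],[0,0,0.0004],[0,0,0.0004]],"turn":[[0,0,0],[0,0,0],[0,0,0],[0,0,0],[0,0,0],[0,0,0],[0,0,0],[0,0,0]],"grip":[0.033,0.0335,0.034,0.035,0.037,0.04,0.044,0.05]}' 20;  python3 -m crank '{"linear":[[0,0,0],[0,0,0],[0,0,0.01],[0,0,0.03],[0,0,0.06],[0,0,0.09],[0,0,0.12],[0,0,0.15]],"turn":[[0,0,0],[0,0,0],[0,0,0],[0,0,0],[0,0,0],[0,0,0],[0,0,0],[0,0,0]],"grip":[0.055,0.06,0.06,0.06,0.06,0.06,0.06,0.06]}' 20; python3 -m crank '{"linear":[[-0.02,0.03,0],[-0.04,0.06,0],[-0.06,0.09,0],[-0.08,0.12,0],[-0.1,0.15,0],[-0.1,0.15,0],[-0.1,0.15,0],[-0.1,0.15,0]],"turn":[[0,0,0],[0,0,0],[0,0,0],[0,0,0],[0,0,0],[0,0,0],[0,0,0],[0,0,0]],"grip":[0.06,0.06,0.06,0.06,0.06,0.06,0.06,0.06]}' 20
python3 - <<'E'
from h import *
a=robot.read_camera("top")[200:370,370:540,::-1];b=robot.read_camera("scene")[200:370,80:250,::-1]
f=lambda i:cv2.resize(i,(400,400),interpolation=cv2.INTER_CUBIC)
cv2.imwrite("pics/c5.png",cv2.hconcat([f(a),f(b)]))
E
```

```text
time_s: 20.3
eef_pos: [0.3875, -0.2831, 0.0435]
eef_rot: [0.636, 0.772, -0.0, -0.0]
force: [-0.4, -1.0, 0.7]
grip_width: 0.0499
finger_force: 0.0
time_s: 20.97
eef_pos: [0.3871, -0.2829, 0.195]
eef_rot: [0.636, 0.772, -0.0, -0.0]
force: [0.2, -0.4, -0.5]
grip_width: 0.0603
finger_force: 0.0
time_s: 21.63
eef_pos: [0.2881, -0.1335, 0.194]
eef_rot: [0.635, 0.772, -0.0, 0.001]
force: [0.3, -0.8, 0.7]
grip_width: 0.0599
finger_force: 0.0
```

View pics/c5.png

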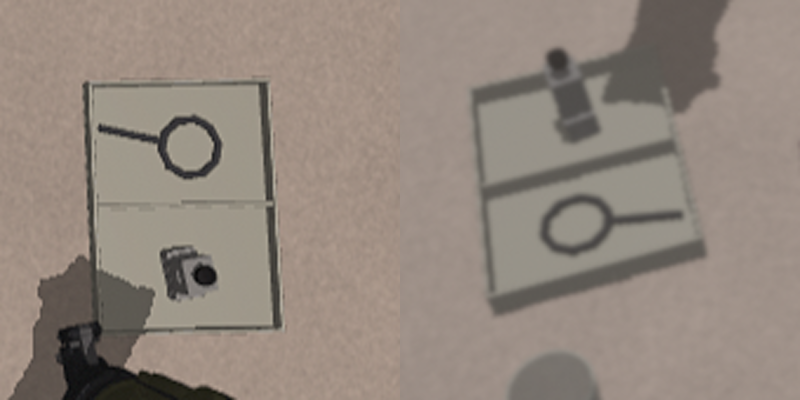

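The boss stands upright mid-compartment, at (190,272) in the left view. The ring hasn't moved and the gripper is clear.

```bash
python3 -c "
from workcell import robot;print(robot.hand_in())"
```

```text
the job is handed in; nothing more can be done
None
```

The boss head is off the rod and standing upright in the tray's empty compartment, let go, with the arm clear. I handed the job in at about 21.7 s; the highest wrist force I read while it was on the rod was about 3 N, and no verdict was returned.

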